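# Mesh and wind the wind-up lantern

### The job

The wind-up lantern's winding knob is out, in its idle position. Ease it down gently, rocking it to and fro as you press, until its teeth drop into mesh and it is fully home with its skirt flush with the wheel around it (never force clashing teeth), then wind it clockwise until the raised stud on the wheel stands beside the fixed stud on the housing, and let go. Leave the other things on the cabinet where they are.

Things in the scene. Friction and masses are not known exactly. Their poses are not given: they have to be found in the camera images.
- lantern: Wind-up lantern, fixed flat on the cabinet: grey housing 130 (x) x 190 (y) x 56 mm high, black lamp head 64 mm across on its +y end, steel bail along -x. Origin: centre of the underside, z up. Upright knob axis at x 0, y -30 mm. Round that axis lies the white wheel, a flat ring of 48 mm outer, 31.5 mm inner radius, top 60 mm above the cabinet; in its middle is the winding knob.
- grip (a point): Grip point in the knob's black bar, on the knob axis: bar 48 mm long (point x), 14 thick (y), 28 high, point 10 mm below its top. 98 mm above the cabinet with the knob out, 86 mm when home. Below the bar a 20 mm stem, then the round grey skirt, 62 mm across, its top 26 mm below this point and flush with the wheel's top when home. Moves with joints plunger and handle.
- plunger (a joint): Knob travel, m: 0 = out (idle), 0.012 = fully home on its stop. Stays where left; sliding takes about 2.5 N. After 1 to 5 mm (varies, not measured) the sprung teeth meet hidden tooth faces in the wheel; 2 N per mm for 3 mm, then solid. They pass only when turned into a gap: rock under a light press (1 to 6 N on the teeth) and they snap in; then only the 2.5 N resists to the stop.
- handle (a joint): Angle of the knob's bar, rad, growing clockwise seen from above; at 0 the bar lies along the lantern's x. Out of mesh it turns freely (range -2.6 to 2.6). The wheel's hidden ring has 8 gaps 45 degrees apart, with about 0.1 rad of play for the teeth; where they lie cannot be seen and bears no relation to the wheel's stud.
- dog: The knob's four sprung steel teeth, each 6.5 mm wide, 12 mm high, on a 26 mm radius under the skirt, turning with the knob. Origin on the knob axis, level with the wheel's top when the knob is out, 12 mm lower when home (up to 3 mm higher while the spring is pressed). Only the hidden ring touches it. More than 20 N on these teeth damages them.
- wheel (a joint): Angle of the wheel, rad, growing clockwise seen from above; 0 = its stud stands beside the fixed stud. Starts between -1.15 and -0.55. Needs about 0.15 N m and stays where it is left. In mesh the knob turns it one to one, after up to 0.1 rad of play; this reading shows whether it follows.
- pip (a point): Raised black stud, 8 mm across, 4 mm high (this point at its top), on the wheel's top 41 mm from the knob axis; turns with the wheel.
- mark (a point): Fixed black stud, 8 mm across, 8 mm high (this point at its top), on the housing's top 58.5 mm from the knob axis towards the lantern's +x. The wheel's stud is to end beside it, on the straight line from it to the knob axis.
- remote: Black glossy remote, 142 x 38 x 16 mm, lying near the lantern's -y side. Origin under its centre. Leave alone.
- controller: Matte grey game controller about 104 x 168 x 50 mm, beyond the lamp head. Leave alone.
- opener: Flat steel bottle opener, 130 x 40 x 5 mm, between lantern and robot. Leave alone.
- dish: Shallow glass dish, 120 mm across, 28 mm high, behind the lantern. Leave alone.
- mug: White mug, 80 mm across, 92 mm high, at the left. Leave alone.
- coaster: Cork coaster, 96 mm across, 8 mm thick, at the right. Leave alone.
- case: Grey spectacle case, 60 x 160 x 42 mm, at the right rear. Leave alone.

How it is judged:
On the way, in this order (a step that is already met when the one before it is completed fails the run):
1. the knob is pressed fully home, its teeth in mesh with the wheel (within 1.5 mm of its stop) (value of joint plunger above 0.0105 m), for 0.2 s.
2. the wheel's stud is wound to the fixed stud (within 0.12 rad, 5 mm) (value of joint wheel between -0.12 and 0.12 rad), for 0.2 s.
At the end, for the whole second after the job is handed in: The knob is fully home (within 1.5 mm of its stop) in mesh, the wheel's stud stands beside the fixed stud (wheel angle within 0.12 rad of 0, 5 mm at the stud) and the wheel is at rest (all of step 2 and value of joint plunger above 0.0105 m and velocity of joint wheel between -0.05 and 0.05 rad/s); the robot touches nothing.
It fails at once if the teeth are forced: more than 20 N on the knob's teeth (contact force between dog and anything else above 20 N).
It fails at once if another thing on the cabinet is moved by more than 15 mm (distance of any of remote, controller, opener, dish, mug, coaster, case from where it was at the start of the episode above 0.015 m).
It also fails if it takes over 67 s, if anything falls off the work surface, if the arm or the gripper's body presses on something with over 40 N, if the wrist force passes 120 N, or if a joint passes its speed limit or range.

### The arm

A 6-joint arm with a two-finger parallel gripper is mounted at the origin on the work surface. World frame = base frame: x ahead of the robot, y to its left, z up, the work surface at z = 0. Lengths are in m, angles in rad, forces in N, time in s.
With the tool pointing down it reaches from about 0.3 to 0.875 m from the base axis. Payload 6.4 kg.
Tool frame: the origin (TCP) lies on the mounting face of the last link; the fingertips stand 173 mm ahead of it and the grasp point (between the pads) lies 155 mm ahead of it; z points along the fingers, y is the line along which they close (so a half turn about z gives the same grasp; the last joint's range is limited). The gripper opens to 85 mm and grips with 20 to 120 N. Pads are 22 mm wide; open, the fingers measure 114 mm over their backs; the gripper's body (76 mm by 85 mm) begins 54 mm behind the grasp point. The pads swing forward as they close: fully open they stand 13 mm farther back than shut.
Start: joints at [-1.378, 0.181, 1.607, -0, 1.354, -0.206], TCP at [0.223, -0.53, 0.405] pointing down, gripper open.
Joint ranges: [-2.99, 2.99], [-0.89, 2.07], [0.3, 2.58], [-1.14, 4.28], [0, 2.63], [-3.12, 3.12]. Speed limits (rad/s): [2.57, 2.57, 3.01, 3.14, 3.14, 3.14].

### API

Orientations are given as a unit quaternion [w, x, y, z].
In Python, from workcell import telemetry, snapshot, calibration, workorder gives the robot as it stands. The module is installed in compiled form; this text tells all that it offers.
- The arm moves only by the shell command python3 -m creep 'ROWS' [FORCE]. ROWS is JSON, one flat list of numbers, 7 for each row, row after row: the opening, from -1 (shut) to 1 (fully open), then the shift along the tool's x, y, z in m, then the turn, a rotation vector about the tool's x, y, z in rad. In form: [gripper, x, y, z, wx, wy, wz, gripper, x, y, z, wx, wy, wz, ...]. A call has 1 to 8 rows; each row shifts and turns the commanded pose from where the row before left it, along the tool's axes as they then stand; what a row does not reach is not made up. A row lasts 1/10 s, in which the tool goes at most 50 mm and 8.59 degrees, less where a joint would pass 70% of its speed; a pose out of reach is approached as far as the arm can. A call with a gripper value outside its range is refused whole. The fingers move at their own pace and stop on an object; FORCE is the grip in N (left out, the last holds). Time passes only in rows, so rows that do not move let the fingers close. It gives the time, the measured TCP pose, the force, the opening and the grip force at its end, in the units of the state.
- telemetry.get_state(): the state, without advancing time (a new reading comes with each control period).
- snapshot(name): name is "side" or "top"; returns the picture (400x640x3 uint8, blue, green, red); there is no depth.
- calibration(name): a dict with "K" (3x3 intrinsics, pixels), "extrinsics" (4x4, takes a point from camera to world coordinates). Camera axes: x right, y down, z forward; pixel columns grow to the right and rows downward; lengths in m; the calibration is good to about 2 mm. A picture is of the moment at which its call begins. calibration takes no time and is no camera call.
- workorder.close_job(): hands the job in; it is judged then, once.
The state is a dict: "time": time; "joint_positions": joint angles; "joint_velocities": joint speeds; "joint_efforts": joint torques, N m; "ee_pos": TCP position; "tool_rot": TCP orientation; "force": force on the tool from outside, world axes, zero at the start; "torque": the same for the moment, N m; "gripper_width": finger opening in m; "grasp_force": force on a finger pad.
Only numpy, scipy, OpenCV 4.12 (cv2) and the standard library are available. Lean on these libraries where they do the work, as an engineer would, in place of code of your own. Each camera call takes 0.05 s, during which the arm holds its last target. There are 200 camera calls.

## Working session

There is one attempt and no reset: what is moved stays moved. The work goes in short steps, Python scripts to look and compute and a shell command to move; the robot and the scene stay as the last step left them, time stands still between calls to the robot, and variables do not carry over. Pictures are saved under pics/ and viewed, at most 10 in all, crops included, and the job is handed in when it is done.

```bash
mkdir -p pics; python3 - <<'E'
from workcell import telemetry, snapshot, calibration
import cv2,numpy as np
for n in("top","side"):
    im=snapshot(n);cv2.imwrite(f"pics/{n}0.png",im);c=calibration(n);print(n,np.round(c["K"],1).tolist(),np.round(c["extrinsics"],3).tolist())
s=telemetry.get_state();print({k:np.round(v,3).tolist() for k,v in s.items()})
E
```

```text
top [[361.0, 0.0, 317.2], [0.0, 361.0, 204.0], [0.0, 0.0, 1.0]] [[-0.026, -0.99, 0.136, 0.446], [-0.999, 0.021, -0.04, 0.014], [0.037, -0.137, -0.99, 1.033], [0.0, 0.0, 0.0, 1.0]]
side [[484.2, 0.0, 316.2], [0.0, 484.2, 190.5], [0.0, 0.0, 1.0]] [[-0.984, -0.125, 0.126, 0.386], [-0.177, 0.676, -0.716, 0.998], [0.004, -0.727, -0.687, 1.053], [0.0, 0.0, 0.0, 1.0]]
{'time': 0.1, 'joint_positions': [-1.378, 0.181, 1.608, -0.0, 1.354, -0.206], 'joint_velocities': [0.001, -0.001, -0.004, -0.0, 0.0, -0.001], 'joint_efforts': [0.0, -44.588, -35.224, -0.0, 0.004, 0.0], 'ee_pos': [0.223, -0.53, 0.404], 'tool_rot': [-0.001, 0.98, 0.198, 0.0], 'force': [-0.21, 0.044, -0.137], 'torque': [0.043, 0.032, -0.001], 'grasp_force': 0.0, 'gripper_width': 0.085}
```

View pics/top0.png

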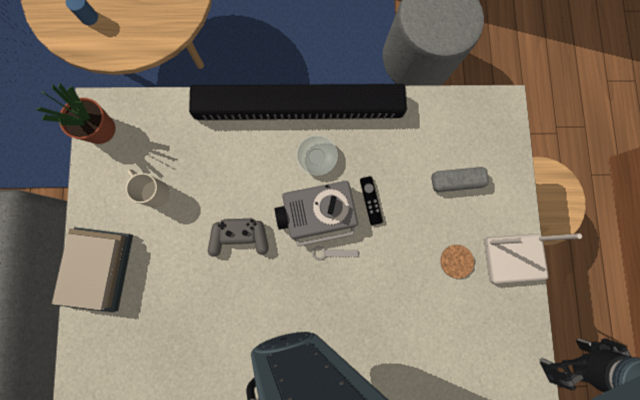

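View pics/side0.png

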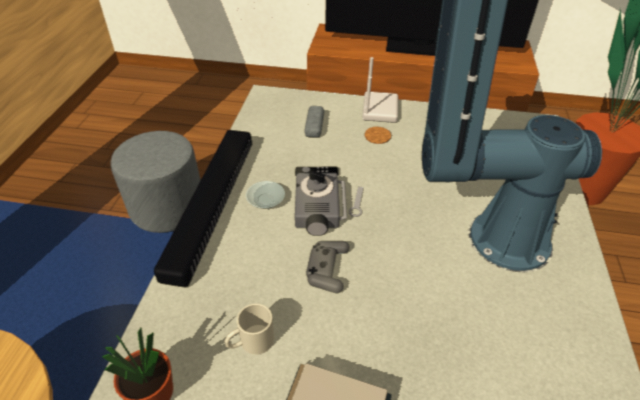

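The top view shows the lantern at about (320,210), with the wheel near (331,207), the lamp head at (281,217) and the remote at (371,200). In the side view the wheel is at about (318,184). I'll enlarge both.

```bash
python3 - <<'E'
import cv2,numpy as np
a=cv2.imread("pics/top0.png")[170:250,270:350+40];b=cv2.imread("pics/side0.png")[150:240,280:370]
a=cv2.resize(a[:, :100],None,fx=5,fy=5,interpolation=cv2.INTER_CUBIC)[:,100:500];b=cv2.resize(b,(400,400),interpolation=cv2.INTER_CUBIC)
cv2.imwrite("pics/z0.png",np.hstack([a,b]));print(a.shape)
E
```

```text
(400, 400, 3)
```

View pics/z0.png

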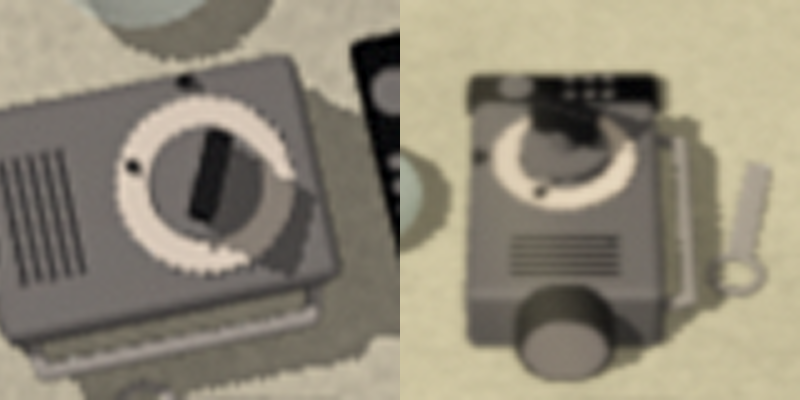

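In the left crop the fixed stud is at about top-view (327.6,186.8) and the wheel's stud at (316.8,203.2). The bar runs roughly from (334,196) to (330.4,213.5). In the side view the fixed stud is at (298,185.3) and the wheel's stud at (311.5,192.8).

```bash
cat > h.py <<'E'
from workcell import telemetry, snapshot, calibration
import cv2,numpy as np
from scipy.optimize import least_squares
def ray(n,p):
    c=calibration(n);E=np.array(c["extrinsics"]);p=np.atleast_2d(np.asarray(p,float))
    d=np.linalg.solve(np.array(c["K"]),np.c_[p,np.ones(len(p))].T).T@E[:3,:3].T
    return E[:3,3],d
def onz(n,p,z):
    o,d=ray(n,p);return o+d*((z-o[2])/d[:,2])[:,None]
def tri(pt,ps):
    o1,d1=ray("top",pt);o2,d2=ray("side",ps);A=np.c_[d1[0],-d2[0]]
    t=np.linalg.lstsq(A,o2-o1,rcond=None)[0];a=o1+t[0]*d1[0];b=o2+t[1]*d2[0];return (a+b)/2,np.linalg.norm(a-b)
def blob(im,x,y,r=4):
    "dark-weighted centroid"
    x0,y0=int(round(x)),int(round(y));g=im[y0-r:y0+r+1,x0-r:x0+r+1].max(2).astype(float)
    w=np.clip(np.median(g)*.75-g,0,None);yy,xx=np.mgrid[y0-r:y0+r+1,x0-r:x0+r+1];return (xx*w).sum()/w.sum(),(yy*w).sum()/w.sum()
E
python3 - <<'E'
from h import *
t=cv2.imread("pics/top0.png");s=cv2.imread("pics/side0.png")
for nm,a,b in(("mark",(327.6,186.8),(298,185.3)),("pip",(316.8,203.2),(311.5,192.8))):
    pa=blob(t,*a,2);pb=blob(s,*b,2);P,e=tri(pa,pb);print(nm,np.round(pa,1),np.round(pb,1),P.round(4),round(e,4),"plane",onz("top",pa,.064).round(4),onz("side",pb,.064).round(4))
for n,im,(x,y,r) in(("top",t,(331,207,24)),("side",s,(318,184,24))):
    m=np.zeros(im.shape[:2],np.uint8);m[y-r:y+r,x-r:x+r]=(im.min(2)[y-r:y+r,x-r:x+r]>150)*255
    cs,_=cv2.findContours(m,cv2.RETR_EXTERNAL,cv2.CHAIN_APPROX_NONE)
    # nearest-to-centre contour
    c=min([c for c in cs if len(c)>25],key=lambda c:np.linalg.norm(c.reshape(-1,2).mean(0)-(x,y)));p=c.reshape(-1,2)
    P=onz(n,p,.06)[:,:2]
    f=least_squares(lambda q:np.hypot(*(P-q).T)-.047,P.mean(0),loss="soft_l1",f_scale=.001)
    print(n,len(p),f.x.round(4),np.sort(np.abs(f.fun))[[len(p)//2,-1]].round(4))
# bar: dark mask in top
m=(t.max(2)<45).astype(np.uint8);k=np.zeros_like(m);k[192:219,324:342]=m[192:219,324:342]
n,l,st,ce=cv2.connectedComponentsWithStats(k);i=1+np.argmax(st[1:,4]);pp=np.argwhere(l==i)[:,::-1]
print("bar px",cv2.minAreaRect(pp.astype(np.float32)),st[i]);R=onz("top",pp,.108)[:,:2];print(cv2.minAreaRect((R*1000).astype(np.float32)))
E
```

```text
mark [326.8 185.9] [297.3 184.9] [ 0.63   -0.0533  0.0569] 0.0016 plane [[ 0.6295 -0.0528  0.064 ]] [[ 0.6274 -0.0457  0.064 ]]
pip [316.1 202.9] [311.3 192.5] [ 0.5818 -0.0226  0.0622] 0.0031 plane [[ 0.5831 -0.0225  0.064 ]] [[ 0.5799 -0.0207  0.064 ]]
top 140 [ 0.5733 -0.0626] [0.0017 0.0145]
side 91 [ 0.5715 -0.0614] [0.0023 0.0151]
bar px ((331.7303466796875, 204.6685333251953), (4.871955871582031, 17.464092254638672), 12.994616508483887) [328 196   8  18  87]
((571.50537109375, -61.14287567138672), (12.602333068847656, 45.76813507080078), 75.37815856933594)
```

The two views agree: the knob axis is at about (0.572, -0.062). The bar points along world -14.6°, and the wheel angle is about -1.14. I'll move above it and turn to yaw 165.4°, which leaves the last joint plenty of clockwise range.

```bash
python3 -m creep '[1,0.036,-0.0211,0,0,0,0,1,0.036,-0.0211,0,0,0,0,1,0.036,-0.0211,0,0,0,0,1,0.036,-0.0211,0,0,0,0,1,0.036,-0.0211,0,0,0,0,1,0.036,-0.0211,0,0,0,0,1,0.036,-0.0211,0,0,0,0]' 30
python3 -m creep '[1,0.036,-0.0211,0,0,0,0,1,0.036,-0.0211,0,0,0,0,1,0.036,-0.0211,0,0,0,0,1,0.036,-0.0211,0,0,0,0,1,0.036,-0.0211,0,0,0,0,1,0.036,-0.0211,0,0,0,0,1,0.036,-0.0211,0,0,0,0]'
python3 -m creep '[1,0,0,0,0,0,-0.1465,1,0,0,0,0,0,-0.1465,1,0,0,0,0,0,-0.1465,1,0,0,0,0,0,-0.1465,1,0,0,0,0,0,-0.1465,1,0,0,0,0,0,-0.1465,1,0,0,0,0,0,-0.1465,1,0,0,0,0,0,-0.1465]'
python3 -m creep '[1,0,0,0,0,0,-0.1465,1,0,0,0,0,0,-0.1465,1,0,0,0,0,0,-0.1465,1,0,0,0,0,0,-0.1465,1,0,0,0,0,0,-0.1465,1,0,0,0,0,0,-0.1465,1,0,0,0,0,0,-0.1465,1,0,0,0,0,0,-0.1465]'
python3 -m creep '[1,0,0,0,0,0,-0.1465,1,0,0,0,0,0,0,1,0,0,0,0,0,0]'
python3 - <<'E'
from h import *
cv2.imwrite("pics/side1.png",snapshot("side"));cv2.imwrite("pics/top1.png",snapshot("top"))
s=telemetry.get_state();q=s["tool_rot"];print(np.round(s["ee_pos"],4),np.round(s["joint_positions"],3),"yaw",2*np.degrees(np.arctan2(q[2],q[1])),np.round(s["force"],2),np.round(s["torque"],3))
E
```

```text
time: 0.8
ee_pos: [0.3988, -0.2943, 0.4044]
tool_rot: [-0.0, 0.98, 0.198, -0.0]
force: [1.9, -1.1, -0.4]
gripper_width: 0.0852
grasp_force: 0.0
time: 1.5
ee_pos: [0.5737, -0.0603, 0.4043]
tool_rot: [-0.0, 0.98, 0.198, -0.0]
force: [0.0, -0.5, 0.3]
gripper_width: 0.0856
grasp_force: 0.0
time: 2.3
ee_pos: [0.5729, -0.0619, 0.4041]
tool_rot: [-0.0, 0.705, 0.709, -0.0]
force: [0.5, 0.5, 0.4]
gripper_width: 0.0852
grasp_force: 0.0
time: 3.1
ee_pos: [0.5729, -0.0619, 0.4041]
tool_rot: [-0.001, 0.195, 0.981, 0.0]
force: [-0.7, 0.3, -0.1]
gripper_width: 0.0855
grasp_force: 0.0
time: 3.4
ee_pos: [0.573, -0.0619, 0.4043]
tool_rot: [-0.0, 0.128, 0.992, 0.0]
force: [-0.6, -0.3, -0.2]
gripper_width: 0.0853
grasp_force: 0.0
[ 0.573  -0.0619  0.4045] [-0.314  0.184  1.604 -0.     1.354 -1.629] yaw 165.3782761296259 [ 0.82 -0.06  0.12] [-0.    -0.02   0.013]
```

```bash
python3 -m creep '[1,0,0,0.03,0,0,0,1,0,0,0.03,0,0,0,1,0,0,0.03,0,0,0,1,0,0,0.03,0,0,0,1,0,0,0,0,0,0]'
python3 - <<'E'
from h import *
t=snapshot("top");s=snapshot("side")
a=cv2.resize(t[160:260,280:380],(400,400),interpolation=cv2.INTER_CUBIC);b=cv2.resize(s[120:220,270:370],(400,400),interpolation=cv2.INTER_CUBIC)
cv2.imwrite("pics/z1.png",np.hstack([a,b]))
E
```

```text
time: 4.0
ee_pos: [0.5711, -0.0614, 0.2802]
tool_rot: [-0.004, 0.127, 0.992, 0.001]
force: [-0.1, 0.2, 0.7]
gripper_width: 0.0853
grasp_force: 0.0
```

View pics/z1.png

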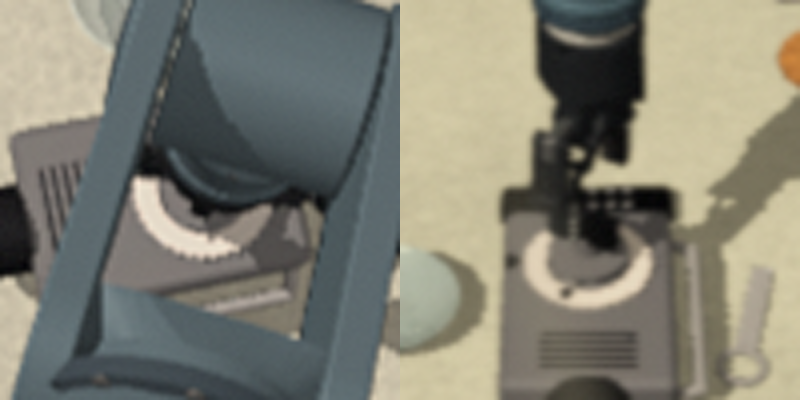

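The side view (right half) shows the open fingers straddling the bar, which is at about crop (600,230). The studs are still visible at (512,260) and (566,293), and nothing is in the way. I'll go down and close lightly.

```bash
python3 -m creep '[1,0,0,0.0125,0,0,0,1,0,0,0.0125,0,0,0,1,0,0,0,0,0,0,1,0,0,0,0,0,0]' 30
python3 -m creep '[-1,0,0,0,0,0,0,-1,0,0,0,0,0,0,-1,0,0,0,0,0,0,-1,0,0,0,0,0,0,-1,0,0,0,0,0,0,-1,0,0,0,0,0,0,-1,0,0,0,0,0,0,-1,0,0,0,0,0,0]'
python3 -m creep '[-1,0,0,0,0,0,0,-1,0,0,0,0,0,0,-1,0,0,0,0,0,0]' 
python3 - <<'E'
from h import *
s=telemetry.get_state();print({k:np.round(s[k],3).tolist() for k in("ee_pos","tool_rot","force","torque","grasp_force","gripper_width")})
E
```

```text
time: 4.5
ee_pos: [0.573, -0.0619, 0.2595]
tool_rot: [-0.0, 0.126, 0.992, 0.0]
force: [0.3, 0.2, 0.6]
gripper_width: 0.0852
grasp_force: 0.0
time: 5.3
ee_pos: [0.5731, -0.0618, 0.2598]
tool_rot: [0.0, 0.126, 0.992, 0.0]
force: [-0.4, 2.1, 0.8]
gripper_width: 0.013
grasp_force: 36.4
time: 5.6
ee_pos: [0.5731, -0.0619, 0.2597]
tool_rot: [0.0, 0.126, 0.992, 0.0]
force: [0.6, 1.3, 1.5]
gripper_width: 0.0135
grasp_force: 36.4
{'ee_pos': [0.573, -0.062, 0.26], 'tool_rot': [0.0, 0.126, 0.992, 0.0], 'force': [0.573, 1.287, 1.54], 'torque': [0.457, -0.123, -0.02], 'grasp_force': 36.376, 'gripper_width': 0.014}
```

Gripped: the width of 13.5 mm matches the bar. Now I'll press gently and watch the force.

```bash
for i in 1; do python3 -m creep '[-1,0,0,0.0005,0,0,0,-1,0,0,0.0005,0,0,0]'|egrep 'ee_pos|force: \['; done
python3 -m creep '[-1,0,0,0.0005,0,0,0,-1,0,0,0.0005,0,0,0]'|egrep 'ee_pos|force: \['
python3 -m creep '[-1,0,0,0.0005,0,0,0,-1,0,0,0,0,0,0]'|egrep 'ee_pos|force: \['
```

```text
ee_pos: [0.5731, -0.0619, 0.2587]
force: [1.5, 2.6, 1.2]
ee_pos: [0.5731, -0.0619, 0.2577]
force: [1.4, 2.7, 1.3]
ee_pos: [0.5731, -0.0619, 0.2573]
force: [1.1, 3.3, 2.2]
```

```bash
python3 -m creep '[-1,0,0,0.0005,0,0,0,-1,0,0,0,0,0,0]'|egrep 'ee_pos|force: \['
python3 -m creep '[-1,0,0,0.0005,0,0,0,-1,0,0,0,0,0,0]'|egrep 'ee_pos|force: \['
python3 -m creep '[-1,0,0,0.0005,0,0,0,-1,0,0,0,0,0,0]'|egrep 'ee_pos|force: \['
```

```text
ee_pos: [0.5731, -0.0619, 0.2568]
force: [1.2, 4.2, 3.4]
ee_pos: [0.5731, -0.0619, 0.2563]
force: [0.3, 3.4, 4.4]
ee_pos: [0.5731, -0.0619, 0.2559]
force: [0.6, 3.8, 4.0]
```

```bash
python3 - <<'E'
from h import *
s=telemetry.get_state();print({k:np.round(s[k],3).tolist() for k in("time","ee_pos","force","torque","grasp_force","gripper_width")})
E
```

```text
{'time': 6.8, 'ee_pos': [0.573, -0.062, 0.256], 'force': [0.573, 3.828, 4.018], 'torque': [0.8, -0.074, 0.01], 'grasp_force': 36.906, 'gripper_width': 0.013}
```

```bash
f(){ egrep 'ee_pos|force: \['|tr '\n' ' '; python3 -c "
from workcell import telemetry as t;import numpy as np
s=t.get_state();q=s['tool_rot'];print('T',np.round(s['torque'],3),'yaw',round(2*np.arctan2(q[2],q[1]),3),'w',round(float(s['gripper_width']),4))"; }
python3 -m creep '[-1,0,0,0.0006,0,0,0,-1,0,0,0,0,0,0]'|f
python3 -m creep '[-1,0,0,0,0,0,-0.05,-1,0,0,0,0,0,-0.05,-1,0,0,0,0,0,0]'|f
python3 -m creep '[-1,0,0,0,0,0,-0.05,-1,0,0,0,0,0,-0.05,-1,0,0,0,0,0,0]'|f
python3 -m creep '[-1,0,0,0,0,0,-0.05,-1,0,0,0,0,0,-0.05,-1,0,0,0,0,0,0]'|f
```

```text
ee_pos: [0.5731, -0.0619, 0.2554] force: [-0.1, 5.3, 5.6] T [ 0.842 -0.017 -0.042] yaw 2.889 w 0.0132
ee_pos: [0.5731, -0.0619, 0.2554] force: [0.4, 4.5, 5.7] T [ 0.855 -0.065  0.029] yaw 2.991 w 0.0135
ee_pos: [0.5731, -0.0618, 0.2553] force: [0.2, 5.3, 5.4] T [ 0.867 -0.036 -0.043] yaw 3.091 w 0.0132
ee_pos: [0.5731, -0.0618, 0.2553] force: [0.8, 4.5, 5.9] T [ 0.921 -0.068  0.064] yaw 3.191 w 0.013
```

```bash
f(){ egrep 'ee_pos|force: \['|tr '\n' ' '; python3 -c "
from workcell import telemetry as t;import numpy as np
s=t.get_state();q=s['tool_rot'];print('T',np.round(s['torque'],3),'yaw',round(2*np.arctan2(q[2],q[1]),3),'w',round(float(s['gripper_width']),4))"; }
python3 -m creep '[-1,0,0.001,0,0,0,0,-1,0,0,0,0,0,0]'|f
python3 -m creep '[-1,0,0,0,0,0,-0.05,-1,0,0,0,0,0,-0.05,-1,0,0,0,0,0,0]'|f
python3 -m creep '[-1,0,0,0,0,0,-0.05,-1,0,0,0,0,0,-0.05,-1,0,0,0,0,0,0]'|f
python3 -m creep '[-1,0,0,0,0,0,-0.05,-1,0,0,0,0,0,-0.05,-1,0,0,0,0,0,0]'|f
```

```text
ee_pos: [0.5731, -0.0614, 0.2554] force: [0.1, 0.9, 4.5] T [ 0.129 -0.049 -0.02 ] yaw 3.189 w 0.0131
ee_pos: [0.5731, -0.0614, 0.2554] force: [0.5, 1.1, 5.3] T [ 0.235 -0.053 -0.05 ] yaw 3.29 w 0.0131
ee_pos: [0.5731, -0.0613, 0.2551] force: [1.9, 1.2, 0.9] T [ 0.127 -0.409  0.128] yaw 3.39 w 0.0136
ee_pos: [0.5731, -0.0613, 0.2548] force: [3.4, 0.6, 0.4] T [ 0.014 -0.426  0.026] yaw 3.489 w 0.0131
```

The vertical force fell from 5.3 N to below 1 N near yaw 3.39, so the teeth have snapped in. I'll press on carefully.

```bash
f(){ egrep 'ee_pos|force: \['|tr '\n' ' '; python3 -c "
from workcell import telemetry as t;import numpy as np
s=t.get_state();q=s['tool_rot'];print('T',np.round(s['torque'],3),'yaw',round(2*np.arctan2(q[2],q[1]),3),'w',round(float(s['gripper_width']),4))"; }
python3 -m creep '[-1,0,0,0,0,0,0.04,-1,0,0,0.0005,0,0,0,-1,0,0,0.0005,0,0,0]'|f
python3 -m creep '[-1,0,0,0.0005,0,0,0,-1,0,0,0.0005,0,0,0]'|f
python3 -m creep '[-1,0,0,0.0005,0,0,0,-1,0,0,0.0005,0,0,0]'|f
```

```text
ee_pos: [0.5731, -0.0613, 0.254] force: [2.7, -0.4, 1.7] T [-0.171 -0.382 -0.053] yaw 3.449 w 0.0133
ee_pos: [0.5731, -0.0612, 0.2531] force: [1.8, -1.8, 0.4] T [-0.35  -0.416  0.007] yaw 3.449 w 0.013
ee_pos: [0.5731, -0.0612, 0.2522] force: [2.8, -2.2, 1.5] T [-0.5   -0.44  -0.064] yaw 3.449 w 0.0136
```

```bash
f(){ egrep 'ee_pos|force: \['|tr '\n' ' '; python3 -c "
from workcell import telemetry as t;import numpy as np
s=t.get_state();q=s['tool_rot'];print('T',np.round(s['torque'],3),'yaw',round(2*np.arctan2(q[2],q[1]),3),'w',round(float(s['gripper_width']),4))"; }
python3 -m creep '[-1,0,0,0.0005,0,0,0,-1,0,0,0.0005,0,0,0]'|f
python3 -m creep '[-1,0,0,0.0005,0,0,0,-1,0,0,0.0005,0,0,0]'|f
python3 -m creep '[-1,0,0,0.0005,0,0,0,-1,0,0,0.0005,0,0,0]'|f
python3 -m creep '[-1,0,0,0.0005,0,0,0,-1,0,0,0.0005,0,0,0]'|f
```

```text
ee_pos: [0.5731, -0.0612, 0.2512] force: [1.9, -3.0, 0.9] T [-0.623 -0.39   0.003] yaw 3.449 w 0.013
ee_pos: [0.5731, -0.0612, 0.2502] force: [2.4, -4.4, 1.4] T [-0.814 -0.469 -0.016] yaw 3.449 w 0.0132
ee_pos: [0.5731, -0.0612, 0.2492] force: [1.9, -4.4, 1.0] T [-0.871 -0.498  0.04 ] yaw 3.449 w 0.0133
ee_pos: [0.5731, -0.0612, 0.2482] force: [2.3, -4.9, 0.9] T [-0.924 -0.528 -0.036] yaw 3.449 w 0.013
```

```bash
f(){ egrep 'ee_pos|force: \['|tr '\n' ' '; python3 -c "
from workcell import telemetry as t;import numpy as np
s=t.get_state();q=s['tool_rot'];print('T',np.round(s['torque'],3),'yaw',round(2*np.arctan2(q[2],q[1]),3),'w',round(float(s['gripper_width']),4))"; }
python3 -m creep '[-1,0,0,0.0004,0,0,0,-1,0,0,0,0,0,0]'|f
python3 -m creep '[-1,0,0,0.0004,0,0,0,-1,0,0,0,0,0,0]'|f
python3 -m creep '[-1,0,0,0.0004,0,0,0,-1,0,0,0,0,0,0]'|f
```

```text
ee_pos: [0.5731, -0.0612, 0.248] force: [0.8, -4.1, 3.5] T [-0.965 -0.289  0.012] yaw 3.449 w 0.0132
ee_pos: [0.5731, -0.0612, 0.2479] force: [0.5, -3.6, 7.0] T [-0.897 -0.062  0.001] yaw 3.449 w 0.0138
ee_pos: [0.5732, -0.0611, 0.2479] force: [-1.3, -4.6, 9.3] T [-0.824  0.119 -0.005] yaw 3.449 w 0.0132
```

The force rises firmly at z = 0.248, which is 11.8 mm of travel, so the knob is home on its stop. Checking where the wheel's stud stands.

```bash
python3 - <<'E'
from h import *
s=snapshot("side");cv2.imwrite("pics/side2.png",s)
cv2.imwrite("pics/z2.png",cv2.resize(s[150:225,280:360],(640,600),interpolation=cv2.INTER_CUBIC))
E
```

```text
(no output)
```

View pics/z2.png

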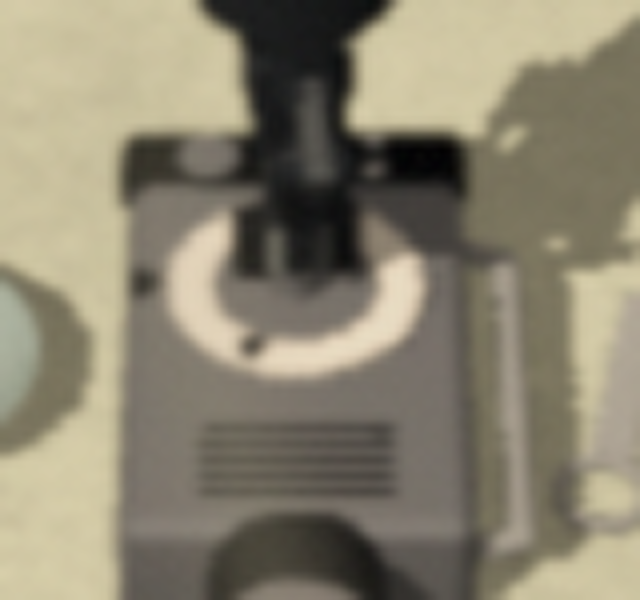

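The fixed stud is at side-view (298,185.1) and the wheel's stud at (311.4,193.1), so the wheel has hardly moved and is at about -1.12 rad. The skirt looks level with the wheel. Winding clockwise most of the way now.

```bash
f(){ egrep 'ee_pos|force: \['|tr '\n' ' '; python3 -c "
from workcell import telemetry as t;import numpy as np
s=t.get_state();q=s['tool_rot'];print('T',np.round(s['torque'],3),'yaw',round(2*np.arctan2(q[2],q[1]),3),'w',round(float(s['gripper_width']),4))"; }
python3 -m creep '[-1,0,0,0,0,0,0.06,-1,0,0,0,0,0,0.06,-1,0,0,0,0,0,0.06,-1,0,0,0,0,0,0.06,-1,0,0,0,0,0,0]'|f
python3 -m creep '[-1,0,0,0,0,0,0.06,-1,0,0,0,0,0,0.06,-1,0,0,0,0,0,0.06,-1,0,0,0,0,0,0.06,-1,0,0,0,0,0,0.06,-1,0,0,0,0,0,0.06,-1,0,0,0,0,0,0]'|f
python3 -m creep '[-1,0,0,0,0,0,0.06,-1,0,0,0,0,0,0.06,-1,0,0,0,0,0,0.06,-1,0,0,0,0,0,0.06,-1,0,0,0,0,0,0.06,-1,0,0,0,0,0,0.06,-1,0,0,0,0,0,0]'|f
python3 - <<'E'
from h import *
s=snapshot("side");cv2.imwrite("pics/side3.png",s)
cv2.imwrite("pics/z3.png",cv2.resize(s[150:225,280:360],(640,600),interpolation=cv2.INTER_CUBIC))
E
```

```text
ee_pos: [0.5732, -0.0612, 0.2479] force: [-0.2, -4.8, 8.3] T [-0.949  0.152  0.011] yaw 3.208 w 0.0133
ee_pos: [0.5732, -0.0614, 0.2479] force: [-1.1, -6.0, 8.7] T [-1.035  0.203  0.053] yaw 2.848 w 0.0134
ee_pos: [0.5731, -0.0615, 0.2479] force: [-1.0, -6.7, 10.1] T [-1.141  0.346  0.085] yaw 2.488 w 0.0134
```

View pics/z3.png

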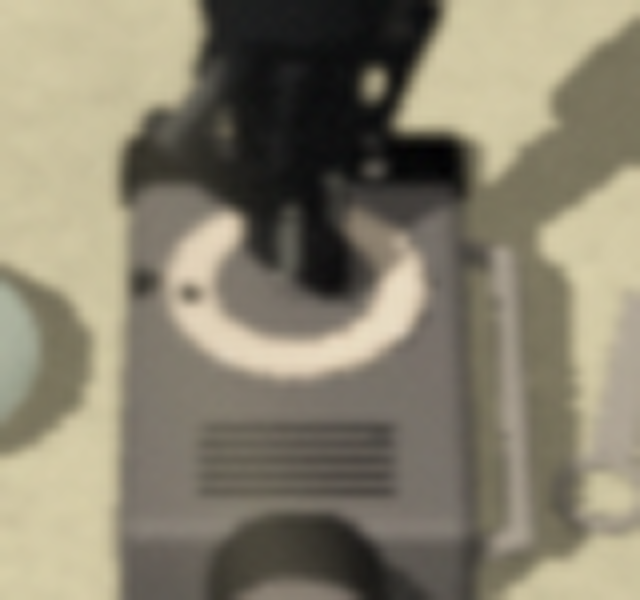

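The wheel follows. Its stud is now at crop (190,292), or side-view (303.7,186.4), and the fixed stud is at (144,281). Working out the remaining angle.

```bash
python3 - <<'E'
from h import *
ims=[cv2.imread(f"pics/side{i}.png") for i in(0,2,3)]
def c2p(u,v):return 280+(u+.5)/8-.5,150+(v+.5)/8-.5
def P(p):return onz("side",p,.062)[0,:2]
M=np.mean([P(blob(i,*c2p(144,281),2)) for i in ims],0);p=[P(blob(ims[0],*c2p(251,345),2)),P(blob(ims[1],*c2p(251,345),2)),P(blob(ims[2],*c2p(190,292),2)),P(c2p(190,292))]
M2=P(c2p(144,281));print(M,M2,p)
for C in((.5715,-.0614),(.572,-.0617),(.5715,-.0590)):
    a=lambda q:np.arctan2(*(q-np.array(C))[::-1]);print(C,[(round(a(M)-a(q),3),round(np.linalg.norm(q-C),4)) for q in p],a(M),a(M2),np.linalg.norm(M-C))
# axis fit from circle through pip positions r=.041 and mark r=.0585
f=least_squares(lambda c:np.r_[[np.hypot(*(q-c))-.041 for q in p[:3]],np.hypot(*(M-c))-.0585],[.5715,-.0614])
C=f.x;a=lambda q:np.arctan2(*(q-C)[::-1]);print("fit",C,f.fun,[round(a(M)-a(q),3) for q in p])
E
```

```text
[ 0.62781502 -0.04777053] [ 0.62728458 -0.04873258] [array([ 0.58040072, -0.02254064]), array([ 0.58028048, -0.023373  ]), array([ 0.60990158, -0.04602282]), array([ 0.60904346, -0.04590021])]
(0.5715, -0.0614) [(np.float64(-1.108), np.float64(0.0399)), (np.float64(-1.106), np.float64(0.039)), (np.float64(-0.143), np.float64(0.0414)), (np.float64(-0.154), np.float64(0.0406))] 0.23745595843939155 0.2232908738809054 0.05794086999192361
(0.572, -0.0617) [(np.float64(-1.115), np.float64(0.0401)), (np.float64(-1.113), np.float64(0.0392)), (np.float64(-0.148), np.float64(0.041)), (np.float64(-0.159), np.float64(0.0403))] 0.2445691612910005 0.23039266926344465 0.057526924792115915
(0.5715, -0.059) [(np.float64(-1.135), np.float64(0.0375)), (np.float64(-1.132), np.float64(0.0367)), (np.float64(-0.129), np.float64(0.0405)), (np.float64(-0.139), np.float64(0.0398))] 0.19682297294113835 0.18201766273452674 0.05742371411482936
fit [ 0.57191903 -0.06302806] [ 0.00036629 -0.000473    0.00061553 -0.00055904] [np.float64(-1.098), np.float64(-1.097), np.float64(-0.154), np.float64(-0.166)]
```

About -0.155 rad is left. I'll turn it, ease the press, and look again.

```bash
f(){ egrep 'ee_pos|force: \['|tr '\n' ' '; python3 -c "
from workcell import telemetry as t;import numpy as np
s=t.get_state();q=s['tool_rot'];print('T',np.round(s['torque'],3),'yaw',round(2*np.arctan2(q[2],q[1]),3),'w',round(float(s['gripper_width']),4))"; }
python3 -m creep '[-1,0,0,0,0,0,0.05,-1,0,0,0,0,0,0.05,-1,0,0,0,0,0,0.055,-1,0,0,0,0,0,0,-1,0,0,0,0,0,0,-1,0,0,0,0,0,0]'|f
python3 - <<'E'
from h import *
s=snapshot("side");cv2.imwrite("pics/side4.png",s)
cv2.imwrite("pics/z4.png",cv2.resize(s[150:225,280:360],(640,600),interpolation=cv2.INTER_CUBIC))
E
```

```text
ee_pos: [0.573, -0.0615, 0.2479] force: [-1.6, -6.6, 9.1] T [-1.179  0.37   0.054] yaw 2.335 w 0.0131
```

View pics/z4.png

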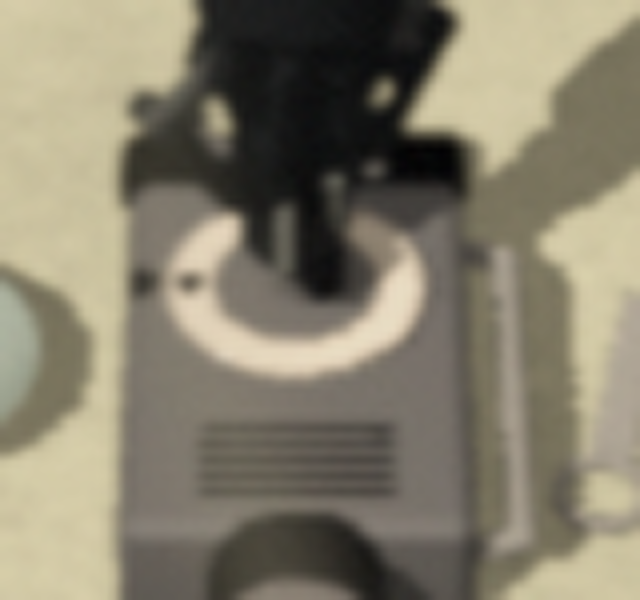

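The wheel's stud is at crop (189,282), level with the fixed stud at (144,281) and on the line to the axis. Letting go and backing straight up.

```bash
python3 -m creep '[1,0,0,0,0,0,0,1,0,0,0,0,0,0,1,0,0,0,0,0,0,1,0,0,0,0,0,0,1,0,0,0,0,0,0,1,0,0,0,0,0,0,1,0,0,0,0,0,0,1,0,0,0,0,0,0]'
python3 -m creep '[1,0,0,-0.005,0,0,0,1,0,0,-0.02,0,0,0,1,0,0,-0.03,0,0,0,1,0,0,-0.04,0,0,0,1,0,0,-0.04,0,0,0,1,0,0,-0.02,0,0,0,1,0,0,0,0,0,0,1,0,0,0,0,0,0]'
python3 -m creep '[1,0.03,0,0,0,0,0,1,0.04,0,0,0,0,0,1,0.04,0,0,0,0,0,1,0.04,0,0,0,0,0,1,0.04,0,0,0,0,0,1,0,0,0,0,0,0,1,0,0,0,0,0,0]'
python3 - <<'E'
from h import *
s=snapshot("side");t=snapshot("top");cv2.imwrite("pics/side5.png",s);cv2.imwrite("pics/top5.png",t)
cv2.imwrite("pics/z5.png",np.hstack([cv2.resize(t[170:240,290:360],(400,400),interpolation=cv2.INTER_CUBIC),cv2.resize(s[150:225,280:355],(400,400),interpolation=cv2.INTER_CUBIC)]))
E
```

```text
time: 14.55
ee_pos: [0.573, -0.061, 0.2469]
tool_rot: [-0.0, 0.393, 0.92, 0.0]
force: [0.2, 0.4, 0.0]
gripper_width: 0.0853
grasp_force: 0.0
time: 15.35
ee_pos: [0.5728, -0.0609, 0.4019]
tool_rot: [0.0, 0.393, 0.92, 0.0]
force: [-0.1, -0.6, -1.0]
gripper_width: 0.0853
grasp_force: 0.0
time: 16.05
ee_pos: [0.441, 0.0767, 0.4007]
tool_rot: [-0.001, 0.392, 0.92, -0.0]
force: [0.3, -0.3, -0.1]
gripper_width: 0.0855
grasp_force: 0.0
```

View pics/z5.png

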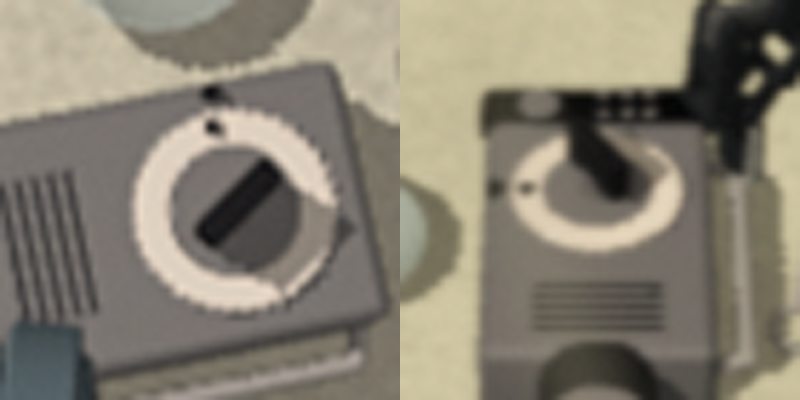

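Left half (top view): fixed stud (211,92), wheel's stud (213,127), axis about (235,209). Right half (side view): the studs are level at (496,188) and (527,188). Both put the wheel's stud within a few hundredths of a radian, so I'll work out the numbers before handing in.

```bash
python3 - <<'E'
from h import *
t=cv2.imread("pics/top5.png");s=cv2.imread("pics/side5.png")
def ring(im,n,x,y,r=24):
    m=np.zeros(im.shape[:2],np.uint8);m[y-r:y+r,x-r:x+r]=(im.min(2)[y-r:y+r,x-r:x+r]>150)*255
    return m
for n,im,m,p,k,c in(("top",t,(211,92),(213,127),5.714,(290,170)),("side",s,(96,188),(127,188),5.333,(280,150))):
    g=lambda q:np.array([c[0]+(q[0]+.5)/k-.5,c[1]+(q[1]+.5)/k-.5])
    for lab,pm,pp in(("blob",blob(im,*g(m),2),blob(im,*g(p),2)),("eye",g(m),g(p))):
        M=onz(n,pm,.062)[0,:2];Q=onz(n,pp,.062)[0,:2]
        for C in((.572,-.0617),(.5725,-.0622),(.5731,-.0612),onz("top",(290+235.5/5.714-.5,170+209.5/5.714-.5),.06)[0,:2]):
            C=np.array(C);v=M-C;w=Q-C
            print(n,lab,C.round(4),"wheel",round(np.arctan2(v[1],v[0])-np.arctan2(w[1],w[0]),3),"r",np.hypot(*v).round(4),np.hypot(*w).round(4))
m=(t.max(2)<45).astype(np.uint8);k=np.zeros_like(m);k[194:216,322:342]=m[194:216,322:342]
# bar centre across two views for knob height
pp=np.argwhere(k)[:,::-1].astype(np.float32);bt=cv2.minAreaRect(pp)[0]
m=(s.max(2)<40).astype(np.uint8);k=np.zeros_like(m);k[172:188,310:326]=m[172:188,310:326]
ps=np.argwhere(k)[:,::-1].astype(np.float32);bs=cv2.minAreaRect(ps)[0];print(bt,bs,tri(bt,bs))
E
```

```text
top blob [ 0.572  -0.0617] wheel -0.059 r 0.0588 0.0423
top blob [ 0.5725 -0.0622] wheel -0.063 r 0.0584 0.042
top blob [ 0.5731 -0.0612] wheel -0.058 r 0.0576 0.0412
top blob [ 0.5739 -0.0621] wheel -0.066 r 0.057 0.0406
top eye [ 0.572  -0.0617] wheel -0.054 r 0.0592 0.0423
top eye [ 0.5725 -0.0622] wheel -0.058 r 0.0588 0.042
top eye [ 0.5731 -0.0612] wheel -0.053 r 0.058 0.0412
top eye [ 0.5739 -0.0621] wheel -0.061 r 0.0574 0.0406
side blob [ 0.572  -0.0617] wheel -0.05 r 0.0575 0.0399
side blob [ 0.5725 -0.0622] wheel -0.056 r 0.0571 0.0396
side blob [ 0.5731 -0.0612] wheel -0.05 r 0.0563 0.0387
side blob [ 0.5739 -0.0621] wheel -0.06 r 0.0558 0.0382
side eye [ 0.572  -0.0617] wheel -0.027 r 0.0567 0.0392
side eye [ 0.5725 -0.0622] wheel -0.032 r 0.0563 0.0389
side eye [ 0.5731 -0.0612] wheel -0.026 r 0.0555 0.038
side eye [ 0.5739 -0.0621] wheel -0.036 r 0.055 0.0376
(331.5000305175781, 205.50003051757812) (317.0058898925781, 178.7764892578125) (array([ 0.57143728, -0.06252505,  0.08316277]), np.float64(0.002260487977286802))
```

All the estimates put the wheel between -0.03 and -0.07 rad, inside the ±0.12 allowed. The bar centre measures 83 mm high, which matches the knob being home (mid-bar about 82 mm).

```bash
python3 -c "
from workcell import workorder;print(workorder.close_job())"
```

```text
the job is handed in; nothing more can be done
None
```

I handed the job in with the knob in mesh and home on its stop, the wheel's stud wound to about 0.05 rad short of the fixed stud (0.12 allowed), and the gripper open and clear; the verdict was not shown.

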